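Rock three painting panels on a stone plate and pull out the bowed one

TASK

One of the three small painting panels on the stone plate has a bellied back and rocks; it cannot be told by eye. Find it by pressing lightly and steadily with the closed fingertips on each panel's near end and then on its far end, until you have rocked the bad one both ways (near end down first), without bearing down hard on any panel. Lay that panel gently flat in the wooden tray, leave the two true ones where they lie on the plate, and do not disturb the things round about.

Things in the scene. Friction and masses are not known exactly. Their poses are not given: they have to be found in the camera images.
- plate: flat stone plate, 160 (x) x 350 (y) x 20 mm high on small feet, fixed to the counter. Origin on the counter under its middle; its x axis points away from the robot, y to the left, z up; its top is 20 mm above the origin. Plate and panels are hard: bring the fingertips down at about 6 mm/s and stop on touch; 15 mm/s already knocks too hard.
- place_1 (a point): point on the plate's top face under the left panel. On each place lies one light wooden panel, 110 mm long (plate's x) x 60 wide (plate's y) x 10 thick, about 120 g (90 to 160), sides parallel to the plate's, middle within 4 mm of this point, flat level top 10 mm above it. The three look alike from above. Near end: toward the plate's -x. Pick a panel by its 60 mm width.
- place_2 (a point): the same point for the middle panel, 110 mm from place_1 along the plate's -y. Two panels (places change) have flat backs and stand solid; the back of the third is flat only over the middle 24 mm of its length and from there rises straight to 3.2 mm at both ends, so it lies level when left alone and can be tipped by 0.074 rad either way.
- place_3 (a point): the same point for the right panel, 220 mm from place_1 along the plate's -y. A 1 N press on the bowed panel's end tips it: 45 mm from its middle the top sinks 2.4 mm, then it stands solid on the tapered half of its back; let go, it falls back level. A true panel does not sink.
- tray: open dark wooden tray, outside 170 x 170 x 24 mm, walls 6 mm, inner floor 6 mm above the counter, fixed. Origin on the counter under its middle.
- jar: paint jar, 67 mm wide, 61 mm high, origin under its middle; a bystander
- eraser: eraser 23 x 56 x 13 mm, origin under its middle; a bystander
- tube: paint tube 34 x 122 x 25 mm, origin under its middle; a bystander

How it is judged:
By the outcome, as a careful person would: the job done as asked, in the order asked, and still so for the second after the job is handed in, with the robot touching nothing.
It also fails if it takes over 72 s, if anything falls off the work surface, if the arm or the gripper's body presses on something with over 40 N, if the wrist force passes 120 N, or if a joint passes its speed limit or range.

ROBOT

A 6-joint arm with a two-finger parallel gripper is mounted at the origin on a cart in front of the work surface, level with it; the furniture and walls round the work are solid. World frame = base frame: x ahead of the robot, y to its left, z up, the work surface at z = 0. Lengths are in m, angles in degrees, forces in N, time in s.
With the tool pointing down it reaches from about 0.3 to 0.75 m from the base axis. Payload 8.5 kg.
Tool frame: the origin (TCP) lies at the very end of the fingers, on their centre line; the grasp point (between the pads) lies 19 mm behind it (env.hold_point_z is the distance from the TCP to the grasp point, in m); z points along the fingers, y is the line along which they close (so a half turn about z gives the same grasp; the last joint's range is limited). The gripper opens to 85 mm and grips with 20 to 120 N. Pads are 22 mm wide; open, the fingers measure 114 mm over their backs; the gripper's body (76 mm by 85 mm) begins 54 mm behind the grasp point. The pads swing forward as they close: fully open they stand 13 mm farther back than shut.
Start: joints at [62.894, 21.807, 74.336, -0, 83.858, -12.336], TCP at [0.14, 0.532, 0.193] pointing down, gripper open.
Joint ranges: [-178.18, 178.18], [-50.72, 133.34], [12.68, 142.11], [-81.47, 261.47], [9.98, 163.14], [-165.26, 165.26]. Speed limits (degrees/s): [136.94, 136.94, 180, 180, 180, 180].

INTERFACE

Orientations are given as a 3x3 rotation matrix whose columns are the frame's x, y, z axes.
In Python, from rig import env, optics gives the robot as it stands.
- The arm moves only by the shell command python3 -m jog 'ROWS' [OPENING] [FORCE]. ROWS is JSON, a list of rows, each an object with "linear": the shift along the tool's x, y, z in units of 40 mm (1.0 is 40 mm), a list of three; "roll": the turn about the tool's z in units of 5 degrees (1.0 is 5 degrees). A call has 1 to 12 rows; each row shifts and turns the commanded pose from where the row before left it, along the tool's axes as they then stand; what a row does not reach is not made up. A row lasts 1/12 s, in which the tool goes at most 41.7 mm and 7.16 degrees, less where a joint would pass 70% of its speed; a pose out of reach is approached as far as the arm can. A call is refused whole if a number of a shift passes 1 or a number of a turn 1, either way. A call with a gripper value outside its range is refused whole. OPENING is the opening, from -1 (shut) to 1 (fully open), set as the call begins (- or left out, the last holds). The fingers move at their own pace and stop on an object; FORCE is the grip in N (left out, the last holds). Time passes only in rows, so rows that do not move let the fingers close. It gives the time, the measured TCP pose, the force, the opening and the grip force at its end, in the units of the state.
- env.observe(): the state, without advancing time (a new reading comes with each control period).
- optics.get_image(name): name is "side" or "top"; returns the picture (480x640x3 uint8, red, green, blue); there is no depth.
- optics.calibration(name): a dict with "fov_y" (degrees; the focal length in pixels is half the picture's height over the tangent of half this angle, whatever the lens; pixels are square), "cx", "cy" (the principal point, pixels), "T" (4x4, takes a point from camera to world coordinates). Camera axes: x right, y down, z forward; pixel columns grow to the right and rows downward; lengths in m; the calibration is good to about 2 mm. A picture is of the moment at which its call begins. calibration takes no time and is no camera call.
- env.close_job(): hands the job in; it is judged then, once.
The state is a dict: "time_s": time; "q": joint angles; "qvel": joint speeds; "joint_efforts": joint torques, N m; "position": TCP position; "tool_rot": TCP orientation; "ft_force": force on the tool from outside, world axes, zero at the start; "wrist_torque": the same for the moment, N m; "grip_width": finger opening in m; "gripper_force": force on a finger pad.
Only numpy, scipy, OpenCV 4.12 (cv2) and the standard library are available. Lean on these libraries where they do the work, as an engineer would, in place of code of your own. Each camera call takes 0.05 s, during which the arm holds its last target. There are 200 camera calls.

## Working session

There is one attempt and no reset: what is moved stays moved. The work goes in short steps, Python scripts to look and compute and a shell command to move; the robot and the scene stay as the last step left them, time stands still between calls to the robot, and variables do not carry over. Pictures are saved under pics/ and viewed, at most 10 in all, crops included, and the job is handed in when it is done.

```bash
ls; mkdir -p pics
python3 - <<'E'
from rig import env, optics
import cv2
s=env.observe();print(s)
print(env.hold_point_z)
for n in("side","top"):
    cv2.imwrite(f"pics/{n}0.png",optics.get_image(n)[:,:,::-1]);c=optics.calibration(n);print(n,c)
E
```

```text
pics
{'time_s': 0.0, 'q': array([ 6.28931609e+01,  2.18416520e+01,  7.43872653e+01, -1.50411800e-03,
        8.38564601e+01, -1.23362143e+01]), 'qvel': array([-0.00960973,  0.00915638,  0.04936237,  0.03187954,  0.00356124,
       -0.03678711]), 'joint_efforts': array([ 1.70056510e-04, -4.48468029e+01, -2.31277120e+01, -1.94704680e-04,
        4.72433443e-03,  4.02073979e-06]), 'position': array([0.14006911, 0.53149426, 0.19239083]), 'tool_rot': array([[-9.66954852e-01,  2.54946826e-01, -6.55738366e-04],
       [ 2.54947501e-01,  9.66953970e-01, -1.33833099e-03],
       [ 2.92865579e-04, -1.46128450e-03, -9.99998889e-01]]), 'ft_force': array([-0.40208729,  0.6143563 , -0.12639087]), 'wrist_torque': array([0.01372871, 0.01301472, 0.00163052]), 'gripper_force': 0.0, 'grip_width': 0.08551628588168482}
0.0187
side {'fov_y': 43.69354041997235, 'cx': 326.50891018337825, 'cy': 235.8363152433823, 'T': array([[-0.95121944, -0.18716059,  0.24526006,  0.09527315],
       [-0.30842133,  0.55727964, -0.77091873,  1.37872381],
       [ 0.00760717, -0.80895632, -0.58781954,  1.10817552],
       [ 0.        ,  0.        ,  0.        ,  1.        ]])}
top {'fov_y': 52.546440346230035, 'cx': 323.02713878026077, 'cy': 240.29751013601626, 'T': array([[ 0.01447197, -0.99635065,  0.08411859,  0.41893752],
       [-0.99987543, -0.01389037,  0.00749518,  0.02907037],
       [-0.00629939, -0.08421658, -0.99642756,  1.39069796],
       [ 0.        ,  0.        ,  0.        ,  1.        ]])}
```

View pics/side0.png

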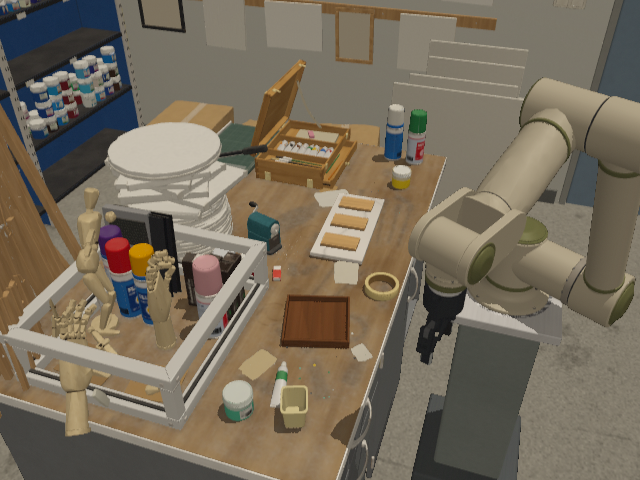

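View pics/top0.png

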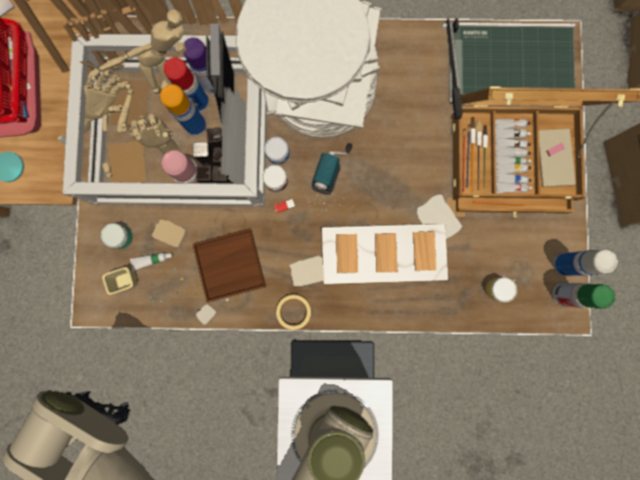

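The top view shows the plate at about (322–447, 226–283), with panels at (347,253), (386,252) and (425,250), and the tray at (230,265). In the side view the plate is near (350,225) and the tray near (317,320). I'll enlarge both.

Run:
```python
import cv2
a=cv2.imread("pics/top0.png")[215:305,185:455];cv2.imwrite("pics/tc.png",cv2.resize(a,None,fx=2.9,fy=2.9,interpolation=2)) 
b=cv2.imread("pics/side0.png")[185:355,270:395];cv2.imwrite("pics/sc.png",cv2.resize(b,None,fx=3.5,fy=3.5,interpolation=2))
```

```text
(no output)
```

View pics/tc.png

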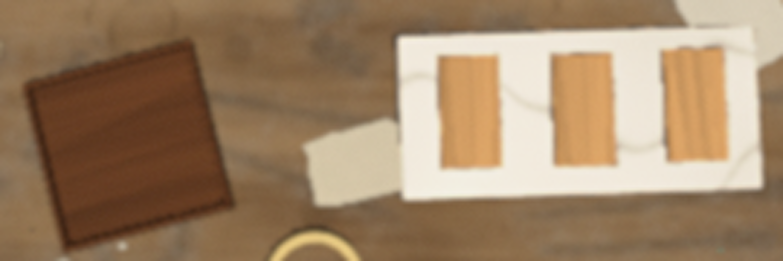

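View pics/sc.png

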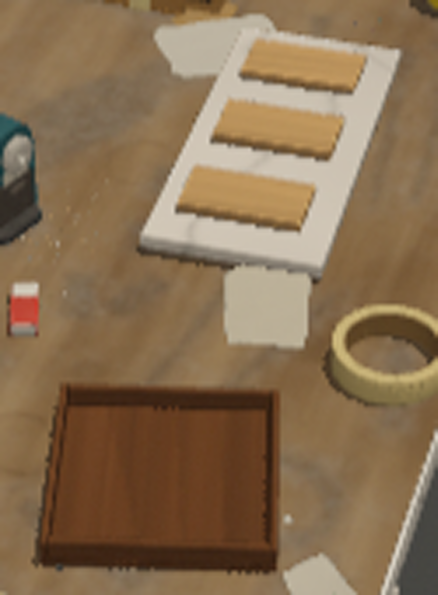

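The plate, panel and tray corners are readable in both crops, so I'll triangulate them.

```bash
cat > h.py <<'E'
import numpy as np
from rig import optics
def ray(n,p):
    c=optics.calibration(n);f=240/np.tan(np.radians(c["fov_y"]/2));T=c["T"]
    d=T[:3,:3]@[(p[0]-c["cx"])/f,(p[1]-c["cy"])/f,1];return T[:3,3],d/np.linalg.norm(d)
def tri(a,b):
    (o,d),(p,e)=ray("top",a),ray("side",b)
    s=np.linalg.lstsq(np.c_[d,-e],p-o,rcond=None)[0]
    A,B=o+s[0]*d,p+s[1]*e;return (A+B)/2,np.linalg.norm(A-B)
def onz(n,p,z):
    o,d=ray(n,p);return o+d*(z-o[2])/d[2]
t=lambda p:((p[0]+.5)/2.9-.5+185,(p[1]+.5)/2.9-.5+215)
s=lambda p:((p[0]+.5)/3.5-.5+270,(p[1]+.5)/3.5-.5+185)
E
python3 - <<'E'
from h import *
np.set_printoptions(precision=4,suppress=True)
D=dict(plate=([(398,36),(752,27),(762,187),(404,199)],[(140,243),(243,30),(400,52),(320,271)],.02),
p1=([(440,55),(499,54),(501,167),(440,167)],[(178,206),(194,166),(316,181),(302,226)],.03),
p2=([(552,54),(613,53),(616,166),(555,165)],[(212,143),(231,99),(343,120),(328,156)],.03),
p3=([(661,48),(723,46),(727,159),(667,161)],[(242,76),(257,40),(366,53),(357,89)],.03),
tray=([(25,85),(192,40),(233,206),(66,249)],[(40,550),(65,384),(279,389),(277,553)],.024))
for k,(a,b,z) in D.items():
    r=[tri(t(x),s(y)) for x,y in zip(a,b)]
    P=np.array([q[0] for q in r]);Z=np.array([onz("top",t(x),z) for x in a]);S=np.array([onz("side",s(x),z) for x in b])
    e=lambda P:np.degrees([np.arctan2(*(P[j]-P[i])[[1,0]]) for i,j in((3,0),(2,1),(1,0),(2,3))])
    print(k,"tri",P.mean(0),"gap",[round(q[1],4) for q in r],"top",Z.mean(0),"side",S.mean(0),"ang",e(Z),e(S),"z",P[:,2])
    print("  sz",[round(float(np.linalg.norm(Z[i]-Z[i-1])),4) for i in range(4)])
E
```

```text
plate tri [ 0.501  -0.1342  0.0147] gap [np.float64(0.0007), np.float64(0.0003), np.float64(0.0002), np.float64(0.0019)] top [ 0.5004 -0.134   0.02  ] side [ 0.4992 -0.1273  0.02  ] ang [ 2.9361  3.1818 92.2537 92.743 ] [ 4.3189  3.7576 92.7183 92.6483] z [0.0101 0.017  0.0182 0.0135]
  sz [0.1589, 0.3459, 0.1559, 0.3466]
p1 tri [ 0.4993 -0.0277  0.0295] gap [np.float64(0.0014), np.float64(0.0012), np.float64(0.0001), np.float64(0.0032)] top [ 0.4996 -0.0276  0.03  ] side [ 0.4985 -0.0272  0.03  ] ang [ 0.6966  1.5035 91.7695 90.8225] [ 3.4509  6.6388 94.9797 95.1266] z [0.0251 0.0282 0.0357 0.029 ]
  sz [0.1084, 0.0572, 0.1093, 0.0587]
p2 tri [ 0.5027 -0.1382  0.0251] gap [np.float64(0.0006), np.float64(0.0011), np.float64(0.0018), np.float64(0.0)] top [ 0.5024 -0.1377  0.03  ] side [ 0.5008 -0.1314  0.03  ] ang [ 1.8536  1.6174 91.7377 89.8838] [ 7.5057 -0.1257 93.8125 91.7747] z [0.018  0.0291 0.027  0.0263]
  sz [0.1074, 0.0591, 0.1093, 0.0587]
p3 tri [ 0.5086 -0.2447  0.029 ] gap [np.float64(0.0033), np.float64(0.0026), np.float64(0.0006), np.float64(0.0039)] top [ 0.5097 -0.2443  0.03  ] side [ 0.5068 -0.2436  0.03  ] ang [ 2.9633  1.7441 92.6503 92.7282] [ 6.9141  5.9814 94.236  96.7095] z [0.0241 0.0282 0.0343 0.0296]
  sz [0.1094, 0.0601, 0.1093, 0.0577]
tray tri [0.462  0.3035 0.0193] gap [np.float64(0.001), np.float64(0.0014), np.float64(0.0007), np.float64(0.0024)] top [0.4623 0.3024 0.024 ] side [0.46   0.3077 0.024 ] ang [ 16.0548  15.3124 105.9896 105.2369] [ 17.3932  16.4511 105.1803 105.729 ] z [0.0143 0.0213 0.0239 0.0177]
  sz [0.1644, 0.1681, 0.1666, 0.1659]
```

```bash
cat > go.py <<'E'
# usage: go.py x y z yaw_deg(of tool y): prints needed roll and tool-frame shift (after roll), in jog units
import sys,numpy as np
from rig import env
s=env.observe();x,y,z,a=map(float,sys.argv[1:]);R=s["tool_rot"]
now=np.degrees(np.arctan2(R[1,1],R[0,1]));c,q=np.cos(np.radians(a)),np.sin(np.radians(a))
F=np.array([[-q,c,0],[c,q,0],[0,0,-1.]]).T if False else np.c_[[-q,c,0],[c,q,0],[0,0,-1.]]
print("t",round(s["time_s"],2),"pos",s["position"].round(4),"yaw",round(now,2),"F",s["ft_force"].round(2),"w",round(s["grip_width"],4),"roll",round((now-a)/5,3),"lin",(F.T@(np.array([x,y,z])-s["position"])/.04).round(3))
E
python3 -m jog '[{"linear":[0,0,0],"roll":-0.875},{"linear":[0,0,0],"roll":-0.875},{"linear":[0,0,0],"roll":-0.875},{"linear":[0,0,0],"roll":-0.875},{"linear":[-0.3,-0.6,0],"roll":0},{"linear":[-0.3,-0.6,0],"roll":0},{"linear":[-0.3,-0.6,0],"roll":0},{"linear":[-0.3,-0.6,0],"roll":0},{"linear":[-0.3,-0.6,0],"roll":0},{"linear":[-0.3,-0.6,0],"roll":0},{"linear":[-0.3,-0.6,0],"roll":0},{"linear":[-0.3,-0.6,0],"roll":0}]' -1
python3 go.py .4545 -.0298 .045 92.7
```

```text
time_s: 1.1
position: [0.2455, 0.3433, 0.1928]
tool_rot: [[-0.999, -0.048, -0.0], [-0.048, 0.999, -0.0], [0.0, -0.0, -1.0]]
ft_force: [0.6, 1.1, -0.6]
grip_width: -0.0001
gripper_force: 0.0
t 1.1 pos [0.2455 0.3433 0.1928] yaw 92.74 F [ 0.59  1.05 -0.58] w -0.0001 roll 0.009 lin [-4.781 -9.564  3.696]
```

```bash
python3 -m jog '[{"linear":[-0.4,-0.8,0.1],"roll":0},{"linear":[-0.4,-0.8,0.2],"roll":0},{"linear":[-0.4,-0.8,0.3],"roll":0},{"linear":[-0.4,-0.8,0.3],"roll":0},{"linear":[-0.4,-0.8,0.3],"roll":0},{"linear":[-0.4,-0.8,0.3],"roll":0},{"linear":[-0.4,-0.8,0.3],"roll":0},{"linear":[-0.4,-0.8,0.3],"roll":0},{"linear":[-0.4,-0.8,0.3],"roll":0},{"linear":[-0.4,-0.8,0.3],"roll":0},{"linear":[-0.4,-0.8,0.3],"roll":0},{"linear":[-0.38,-0.76,0.3],"roll":0}]' >/dev/null
python3 -m jog '[{"linear":[0,0,0.4],"roll":0},{"linear":[0,0,0],"roll":0},{"linear":[0,0,0],"roll":0},{"linear":[0,0,0],"roll":0}]'
python3 go.py .4545 -.0298 .040 92.7
```

```text
time_s: 2.43
position: [0.4541, -0.0276, 0.0456]
tool_rot: [[-0.999, -0.049, -0.0], [-0.049, 0.999, 0.0], [0.0, 0.0, -1.0]]
ft_force: [0.5, -0.2, -0.1]
grip_width: 0.0003
gripper_force: 0.0
t 2.43 pos [ 0.4541 -0.0276  0.0456] yaw 92.78 F [ 0.48 -0.24 -0.12] w 0.0003 roll 0.016 lin [-0.006 -0.056  0.14 ]
```

```bash
cat > chk.py <<'E'
# look at state; exit 1 when the upward force passes the limit
import sys
from rig import env
s=env.observe();f=s["ft_force"][2]
print(round(s["time_s"],2),"z",round(s["position"][2]*1e3,2),"Fz",round(f,2),"T",s["wrist_torque"].round(3))
sys.exit(f>float(sys.argv[1]) if len(sys.argv)>1 else 0)
E
python3 -m jog '[{"linear":[0,-0.03,0.05],"roll":0},{"linear":[0,-0.025,0.05],"roll":0},{"linear":[0,0,0.0125],"roll":0},{"linear":[0,0,0.0125],"roll":0},{"linear":[0,0,0.0125],"roll":0},{"linear":[0,0,0.0125],"roll":0},{"linear":[0,0,0.0125],"roll":0},{"linear":[0,0,0.0125],"roll":0},{"linear":[0,0,0.0125],"roll":0},{"linear":[0,0,0.0125],"roll":0}]' >/dev/null
python3 chk.py 1.5 && python3 -m jog '[{"linear":[0,0,0.0125],"roll":0},{"linear":[0,0,0.0125],"roll":0},{"linear":[0,0,0.0125],"roll":0},{"linear":[0,0,0.0125],"roll":0}]' >/dev/null && python3 chk.py 1.5 && python3 -m jog '[{"linear":[0,0,0.0125],"roll":0},{"linear":[0,0,0.0125],"roll":0}]' >/dev/null && python3 chk.py 1.5 && python3 -m jog '[{"linear":[0,0,0.0125],"roll":0},{"linear":[0,0,0.0125],"roll":0}]' >/dev/null && python3 chk.py 1.5 && python3 -m jog '[{"linear":[0,0,0.0125],"roll":0}]' >/dev/null && python3 chk.py 1.5 && python3 -m jog '[{"linear":[0,0,0.0125],"roll":0}]' >/dev/null && python3 chk.py 1.5 && python3 -m jog '[{"linear":[0,0,0.0125],"roll":0}]' >/dev/null && python3 chk.py 1.5 && python3 -m jog '[{"linear":[0,0,0.0125],"roll":0}]' >/dev/null && python3 chk.py 1.5 && python3 -m jog '[{"linear":[0,0,0.0125],"roll":0}]' >/dev/null && python3 chk.py 1.5
```

```text
3.27 z 36.97 Fz -0.15 T [-0.013  0.023 -0.   ]False
```

```bash
sed -i 's/sys.exit(f>/sys.exit(int(f>/; s/ else 0)/) if len(sys.argv)>1 else 0)/; s/argv\[1\]) if len(sys.argv)>1)/argv[1]))/' chk.py; tail -1 chk.py
python3 chk.py 1.5 && python3 -m jog '[{"linear":[0,0,0.0125],"roll":0},{"linear":[0,0,0.0125],"roll":0},{"linear":[0,0,0.0125],"roll":0},{"linear":[0,0,0.0125],"roll":0}]' >/dev/null && python3 chk.py 1.5 && python3 -m jog '[{"linear":[0,0,0.0125],"roll":0},{"linear":[0,0,0.0125],"roll":0}]' >/dev/null && python3 chk.py 1.5 && python3 -m jog '[{"linear":[0,0,0.0125],"roll":0},{"linear":[0,0,0.0125],"roll":0}]' >/dev/null && python3 chk.py 1.5 && python3 -m jog '[{"linear":[0,0,0.0125],"roll":0}]' >/dev/null && python3 chk.py 1.5 && python3 -m jog '[{"linear":[0,0,0.0125],"roll":0}]' >/dev/null && python3 chk.py 1.5 && python3 -m jog '[{"linear":[0,0,0.0125],"roll":0}]' >/dev/null && python3 chk.py 1.5 && python3 -m jog '[{"linear":[0,0,0.0125],"roll":0}]' >/dev/null && python3 chk.py 1.5 && python3 -m jog '[{"linear":[0,0,0.0125],"roll":0}]' >/dev/null && python3 chk.py 1.5
```

```text
sys.exit(int(f>float(sys.argv[1])) if len(sys.argv)>1 else 0)
3.27 z 36.97 Fz -0.15 T [-0.013  0.023 -0.   ]
3.6 z 34.97 Fz 0.36 T [-0.034  0.053 -0.02 ]
3.77 z 33.96 Fz -1.01 T [-0.061 -0.031  0.03 ]
3.93 z 32.96 Fz 0.36 T [-0.01  -0.008  0.021]
4.02 z 32.47 Fz 0.17 T [-0.034 -0.019 -0.018]
4.1 z 31.97 Fz 0.08 T [ 0.009  0.026 -0.051]
4.18 z 31.46 Fz -1.13 T [-0.051  0.047 -0.074]
4.27 z 30.98 Fz 0.54 T [ 0.041 -0.037 -0.006]
4.35 z 30.47 Fz 0.5 T [-0.017  0.054  0.024]
```

```bash
python3 -m jog '[{"linear":[0,0,0.006],"roll":0}]' >/dev/null && python3 chk.py 1.8 && python3 -m jog '[{"linear":[0,0,0.006],"roll":0}]' >/dev/null && python3 chk.py 1.8 && python3 -m jog '[{"linear":[0,0,0.006],"roll":0}]' >/dev/null && python3 chk.py 1.8 && python3 -m jog '[{"linear":[0,0,0.006],"roll":0}]' >/dev/null && python3 chk.py 1.8 && python3 -m jog '[{"linear":[0,0,0.006],"roll":0}]' >/dev/null && python3 chk.py 1.8 && python3 -m jog '[{"linear":[0,0,0.006],"roll":0}]' >/dev/null && python3 chk.py 1.8 && python3 -m jog '[{"linear":[0,0,0.006],"roll":0}]' >/dev/null && python3 chk.py 1.8
```

```text
4.43 z 30.24 Fz 0.17 T [-0.016 -0.037 -0.025]
4.52 z 30.0 Fz -0.55 T [-0.024  0.003 -0.052]
4.6 z 29.79 Fz 0.24 T [0.021 0.004 0.005]
4.68 z 29.55 Fz 0.09 T [ 0.008 -0.039  0.035]
4.77 z 29.31 Fz 1.1 T [-0.031 -0.032  0.017]
4.85 z 29.05 Fz 0.09 T [-0.018 -0.017 -0.013]
4.93 z 28.83 Fz 0.78 T [ 0.014 -0.009  0.019]
```

```bash
python3 -m jog '[{"linear":[0,0,0.006],"roll":0}]' >/dev/null && python3 chk.py 1.8 && python3 -m jog '[{"linear":[0,0,0.006],"roll":0}]' >/dev/null && python3 chk.py 1.8 && python3 -m jog '[{"linear":[0,0,0.006],"roll":0}]' >/dev/null && python3 chk.py 1.8 && python3 -m jog '[{"linear":[0,0,0.006],"roll":0}]' >/dev/null && python3 chk.py 1.8 && python3 -m jog '[{"linear":[0,0,0.006],"roll":0}]' >/dev/null && python3 chk.py 1.8 && python3 -m jog '[{"linear":[0,0,0.006],"roll":0}]' >/dev/null && python3 chk.py 1.8 && python3 -m jog '[{"linear":[0,0,0.006],"roll":0}]' >/dev/null && python3 chk.py 1.8
```

```text
5.02 z 28.58 Fz 0.74 T [-0.019 -0.01  -0.033]
5.1 z 28.34 Fz 0.28 T [0.003 0.019 0.019]
5.18 z 28.11 Fz -0.28 T [ 0.023 -0.014 -0.026]
5.27 z 27.87 Fz -0.01 T [ 0.004 -0.016  0.045]
5.35 z 27.63 Fz -0.71 T [0.025 0.026 0.032]
5.43 z 27.37 Fz 0.46 T [-0.004 -0.025  0.016]
5.52 z 27.15 Fz 0.14 T [ 0.03  -0.046  0.021]
```

Run:
```python
from rig import optics
import cv2
a=optics.get_image("side")[:,:,::-1];t=optics.get_image("top")[:,:,::-1]
A=cv2.resize(a[170:290,290:410],(600,600),interpolation=2)
cv2.imwrite("pics/s1.png",A)
```

```text
(no output)
```

View pics/s1.png

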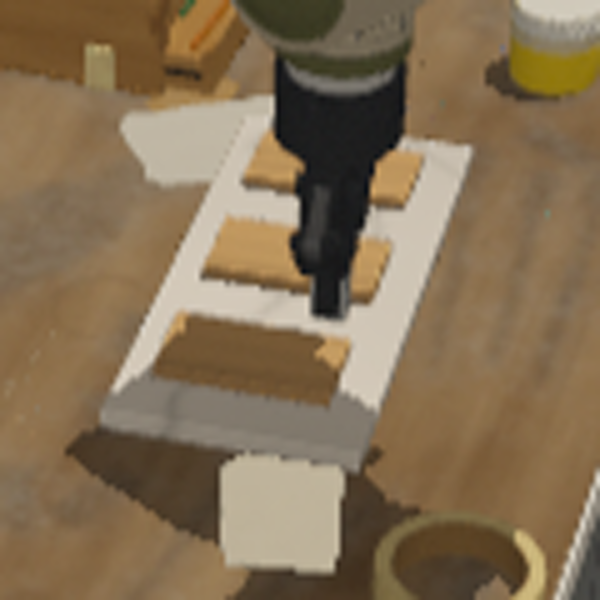

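The tip is at crop (330,316), full frame (356,233). It looks displaced toward the gap between panels 1 and 2, so I'll check the projection.

Run:
```python
from h import *
from rig import env
s=env.observe();print(s["position"],s["time_s"])
for n in("side","top"):
    c=optics.calibration(n);f=240/np.tan(np.radians(c["fov_y"]/2));T=np.linalg.inv(c["T"])
    for P in [s["position"],s["position"]+[0,0,.03],[.4545,-.0298,.03],[.4558,-.0577,.03],[.4997,-.0277,.03]]:
        q=T@np.r_[P,1];print(n,np.round(P,3),(c["cx"]+f*q[0]/q[2]).round(1),(c["cy"]+f*q[1]/q[2]).round(1))
print(onz("side",(356,233),.027),onz("side",(356,233),.06))
```

```text
[ 0.45452003 -0.03045955  0.02713527] 5.6167
side [ 0.455 -0.03   0.027] 354.5 243.1
side [ 0.455 -0.03   0.057] 354.9 235.1
side [ 0.454 -0.03   0.03 ] 354.5 242.5
side [ 0.456 -0.058  0.03 ] 356.6 237.2
side [ 0.5   -0.028  0.03 ] 340.0 240.0
top [ 0.455 -0.03   0.027] 347.5 268.9
top [ 0.455 -0.03   0.057] 348.0 268.7
top [ 0.454 -0.03   0.03 ] 347.3 268.9
top [ 0.456 -0.058  0.03 ] 357.3 268.6
top [ 0.5   -0.028  0.03 ] 346.8 252.8
[ 0.46446094 -0.08248851  0.027     ] [ 0.45319247 -0.0378889   0.06      ]
```

Run:
```python
from h import *
from rig import env,optics
import cv2
def pr(n,P):
    c=optics.calibration(n);f=240/np.tan(np.radians(c["fov_y"]/2));q=np.linalg.inv(c["T"])@np.r_[P,1];return np.array([c["cx"]+f*q[0]/q[2],c["cy"]+f*q[1]/q[2]])
def tile(im,p,h=45,S=380):
    x,y=np.round(p).astype(int)-h;t=cv2.resize(im[y:y+2*h,x:x+2*h],(S,S),interpolation=2)
    cv2.drawMarker(t,tuple(int(v) for v in ((p-[x,y]+.5)*S/(2*h))),(0,0,255),0,12,1);return t
P=env.observe()["position"];P0=[.14007,.53149,.19239]
a=[optics.get_image(n)[:,:,::-1].copy() for n in("side","top")]
cv2.imwrite("pics/side1.png",a[0]);cv2.imwrite("pics/top1.png",a[1])
s0=cv2.imread("pics/side0.png")
cv2.imwrite("pics/m.png",np.hstack([tile(a[1],pr("top",P)),tile(s0,pr("side",P0))]))
```

```text
(no output)
```

View pics/m.png

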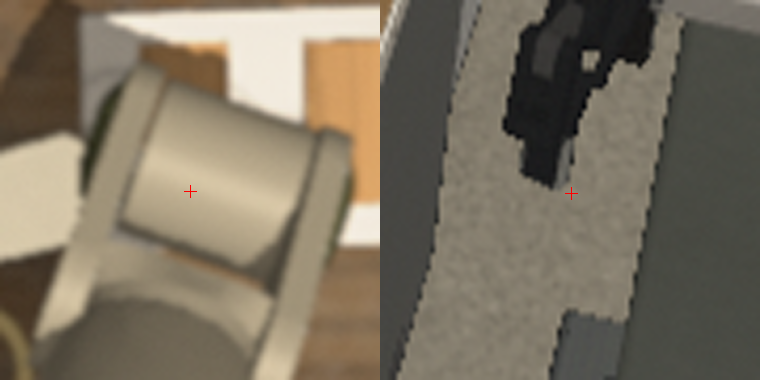

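TCP xy agrees with the top view. In the side view the fingertip looks well above the panel, which fits the zero force. I'll keep descending under force checks.

```bash
python3 -m jog '[{"linear":[0,0,0.006],"roll":0}]' >/dev/null && python3 chk.py 1.8 && python3 -m jog '[{"linear":[0,0,0.006],"roll":0}]' >/dev/null && python3 chk.py 1.8 && python3 -m jog '[{"linear":[0,0,0.006],"roll":0}]' >/dev/null && python3 chk.py 1.8 && python3 -m jog '[{"linear":[0,0,0.006],"roll":0}]' >/dev/null && python3 chk.py 1.8 && python3 -m jog '[{"linear":[0,0,0.0125],"roll":0}]' >/dev/null && python3 chk.py 1.8 && python3 -m jog '[{"linear":[0,0,0.0125],"roll":0}]' >/dev/null && python3 chk.py 1.8 && python3 -m jog '[{"linear":[0,0,0.0125],"roll":0}]' >/dev/null && python3 chk.py 1.8&& python3 -m jog '[{"linear":[0,0,0.0125],"roll":0}]' >/dev/null && python3 chk.py 1.8 && python3 -m jog '[{"linear":[0,0,0.0125],"roll":0}]' >/dev/null && python3 chk.py 1.8 && python3 -m jog '[{"linear":[0,0,0.0125],"roll":0}]' >/dev/null && python3 chk.py 1.8
```

```text
5.8 z 26.96 Fz -0.83 T [ 0.006 -0.012  0.007]
5.88 z 26.68 Fz -0.24 T [ 0.013 -0.005 -0.045]
5.97 z 26.42 Fz 0.1 T [-0.042  0.019 -0.004]
6.05 z 26.19 Fz 0.29 T [ 0.022  0.022 -0.003]
6.13 z 25.69 Fz -0.65 T [-0.016 -0.011  0.029]
6.22 z 25.15 Fz 0.35 T [-0.033 -0.011 -0.012]
6.3 z 24.65 Fz -0.59 T [-0.036 -0.037  0.008]
6.38 z 24.14 Fz -0.14 T [0.006 0.015 0.024]
6.47 z 23.63 Fz 0.73 T [ 0.008 -0.015 -0.046]
6.55 z 23.15 Fz -0.41 T [-0.021 -0.033 -0.004]
```

```bash
python3 -m jog '[{"linear":[0,0,0.0125],"roll":0},{"linear":[0,0,0.0125],"roll":0}]' >/dev/null && python3 chk.py 1.8 && python3 -m jog '[{"linear":[0,0,0.0125],"roll":0},{"linear":[0,0,0.0125],"roll":0}]' >/dev/null && python3 chk.py 1.8 && python3 -m jog '[{"linear":[0,0,0.0125],"roll":0},{"linear":[0,0,0.0125],"roll":0}]' >/dev/null && python3 chk.py 1.8 && python3 -m jog '[{"linear":[0,0,0.0125],"roll":0},{"linear":[0,0,0.0125],"roll":0}]' >/dev/null && python3 chk.py 1.8 && python3 -m jog '[{"linear":[0,0,0.0125],"roll":0},{"linear":[0,0,0.0125],"roll":0}]' >/dev/null && python3 chk.py 1.8 && python3 -m jog '[{"linear":[0,0,0.0125],"roll":0},{"linear":[0,0,0.0125],"roll":0}]' >/dev/null && python3 chk.py 1.8
python3 - <<'E'
from h import *
from rig import env,optics
import cv2
c=optics.calibration("side");f=240/np.tan(np.radians(c["fov_y"]/2));q=np.linalg.inv(c["T"])@np.r_[env.observe()["position"],1]
print(c["cx"]+f*q[0]/q[2],c["cy"]+f*q[1]/q[2],env.observe()["position"],env.observe()["q"])
a=optics.get_image("side")[:,:,::-1];cv2.imwrite("pics/s2.png",cv2.resize(a[180:270,300:400],(800,600) if 0 else (660,594),interpolation=2))
E
```

```text
6.72 z 22.15 Fz -0.26 T [-0.008  0.004 -0.001]
6.88 z 21.14 Fz -0.01 T [ 0.004 -0.006  0.041]
7.05 z 20.16 Fz 0.34 T [-0.032  0.024 -0.021]
7.22 z 19.14 Fz 0.48 T [ 0.039 -0.058  0.001]
7.38 z 18.14 Fz 0.17 T [-0.002 -0.035  0.019]
7.55 z 17.15 Fz -0.52 T [ 0.061  0.047 -0.   ]
354.39118766786004 245.74200481345937 [ 0.45454364 -0.03045098  0.0171494 ] [-1.87804730e+01  2.56911680e+01  1.03403611e+02  1.85348443e-03
  5.09055761e+01 -1.11510239e+02]
```

View pics/s2.png

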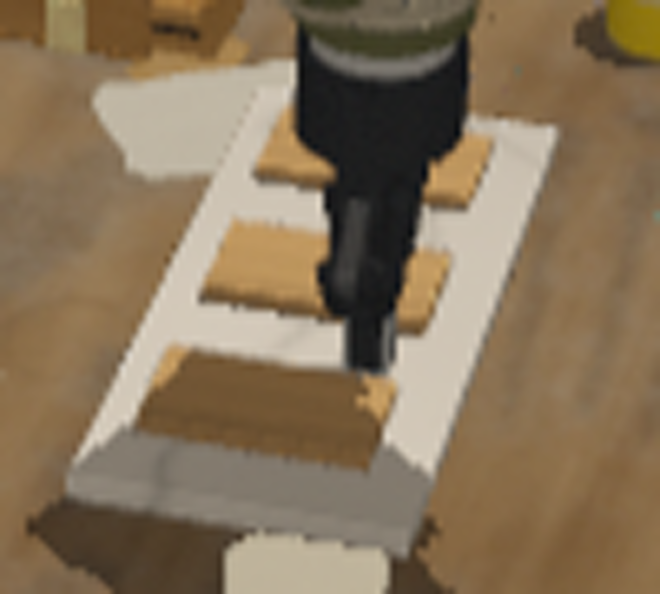

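The fingertip is at crop (372,370), full frame (356,236), still about 10 px above the projected TCP. So the real tip ends roughly 30 mm short of the reported TCP, and contact should come near TCP z ≈ 0–5 mm. I'll carry on under guard.

```bash
python3 -m jog '[{"linear":[0,0,0.0125],"roll":0},{"linear":[0,0,0.0125],"roll":0}]' >/dev/null && python3 chk.py 1.8 && python3 -m jog '[{"linear":[0,0,0.0125],"roll":0},{"linear":[0,0,0.0125],"roll":0}]' >/dev/null && python3 chk.py 1.8 && python3 -m jog '[{"linear":[0,0,0.0125],"roll":0},{"linear":[0,0,0.0125],"roll":0}]' >/dev/null && python3 chk.py 1.8 && python3 -m jog '[{"linear":[0,0,0.0125],"roll":0},{"linear":[0,0,0.0125],"roll":0}]' >/dev/null && python3 chk.py 1.8 && python3 -m jog '[{"linear":[0,0,0.0125],"roll":0},{"linear":[0,0,0.0125],"roll":0}]' >/dev/null && python3 chk.py 1.8 && python3 -m jog '[{"linear":[0,0,0.0125],"roll":0},{"linear":[0,0,0.0125],"roll":0}]' >/dev/null && python3 chk.py 1.8 && python3 -m jog '[{"linear":[0,0,0.0125],"roll":0}]' >/dev/null && python3 chk.py 1.8 && python3 -m jog '[{"linear":[0,0,0.0125],"roll":0}]' >/dev/null && python3 chk.py 1.8 && python3 -m jog '[{"linear":[0,0,0.0125],"roll":0}]' >/dev/null && python3 chk.py 1.8 && python3 -m jog '[{"linear":[0,0,0.0125],"roll":0}]' >/dev/null && python3 chk.py 1.8&& python3 -m jog '[{"linear":[0,0,0.0125],"roll":0}]' >/dev/null && python3 chk.py 1.8&& python3 -m jog '[{"linear":[0,0,0.0125],"roll":0}]' >/dev/null && python3 chk.py 1.8
```

```text
7.77 z 16.18 Fz 0.51 T [ 0.02  -0.046 -0.019]
7.93 z 15.16 Fz 0.01 T [0.011 0.039 0.022]
8.1 z 14.14 Fz 0.34 T [ 0.003  0.006 -0.049]
8.27 z 13.16 Fz 0.38 T [ 0.011 -0.004  0.048]
8.43 z 12.15 Fz 0.42 T [0.061 0.016 0.019]
8.6 z 11.17 Fz -1.38 T [ 0.044 -0.016  0.01 ]
8.68 z 10.65 Fz -0.14 T [-0.01   0.016  0.02 ]
8.77 z 10.16 Fz -0.35 T [-0.009  0.018  0.02 ]
8.85 z 9.66 Fz 0.83 T [ 0.011  0.03  -0.042]
8.93 z 9.15 Fz -0.02 T [ 0.039  0.    -0.008]
9.02 z 8.66 Fz -0.57 T [-0.04  -0.012  0.013]
9.1 z 8.17 Fz 0.76 T [0.016 0.024 0.027]
```

```bash
python3 -m jog '[{"linear":[0,0,0.0125],"roll":0}]' >/dev/null && python3 chk.py 1.8 && python3 -m jog '[{"linear":[0,0,0.0125],"roll":0}]' >/dev/null && python3 chk.py 1.8 && python3 -m jog '[{"linear":[0,0,0.0125],"roll":0}]' >/dev/null && python3 chk.py 1.8 && python3 -m jog '[{"linear":[0,0,0.0125],"roll":0}]' >/dev/null && python3 chk.py 1.8&& python3 -m jog '[{"linear":[0,0,0.0125],"roll":0}]' >/dev/null && python3 chk.py 1.8&& python3 -m jog '[{"linear":[0,0,0.0125],"roll":0}]' >/dev/null && python3 chk.py 1.8 && python3 -m jog '[{"linear":[0,0,0.0125],"roll":0}]' >/dev/null && python3 chk.py 1.8 && python3 -m jog '[{"linear":[0,0,0.0125],"roll":0}]' >/dev/null && python3 chk.py 1.8 && python3 -m jog '[{"linear":[0,0,0.0125],"roll":0}]' >/dev/null && python3 chk.py 1.8 && python3 -m jog '[{"linear":[0,0,0.0125],"roll":0}]' >/dev/null && python3 chk.py 1.8&& python3 -m jog '[{"linear":[0,0,0.0125],"roll":0}]' >/dev/null && python3 chk.py 1.8&& python3 -m jog '[{"linear":[0,0,0.0125],"roll":0}]' >/dev/null && python3 chk.py 1.8
```

```text
9.18 z 7.65 Fz -0.33 T [ 0.02   0.004 -0.044]
9.27 z 7.15 Fz -0.3 T [0.009 0.021 0.045]
9.35 z 6.65 Fz 0.18 T [ 0.034 -0.022  0.085]
9.43 z 6.16 Fz -0.79 T [ 0.006  0.011 -0.015]
9.52 z 5.65 Fz 0.73 T [-0.006 -0.007  0.006]
9.6 z 5.16 Fz -0.12 T [ 0.043  0.026 -0.045]
9.68 z 4.66 Fz -0.28 T [-0.036  0.038 -0.016]
9.77 z 4.15 Fz 0.0 T [-0.021  0.002  0.012]
9.85 z 3.66 Fz -1.09 T [-0.03   0.042 -0.043]
9.93 z 3.14 Fz -0.34 T [-0.022  0.013 -0.023]
10.02 z 2.66 Fz 0.02 T [-0.008  0.017 -0.081]
10.1 z 2.15 Fz -0.31 T [-0.02   0.008  0.02 ]
```

Run:
```python
from rig import optics
import cv2
a=optics.get_image("side");g=cv2.cvtColor(a,7)
cv2.imwrite("pics/s3.png",cv2.resize(a[200:260,320:400,::-1],(800,600),interpolation=2))
b=cv2.cvtColor(cv2.imread("pics/side1.png"),6)
for c in range(350,362,2): print(c,g[226:256,c].tolist())
```

```text
350 [54, 41, 30, 23, 26, 27, 177, 200, 200, 157, 99, 90, 92, 93, 93, 90, 89, 89, 89, 86, 85, 88, 89, 89, 108, 120, 122, 122, 122, 121]
352 [61, 54, 47, 35, 28, 29, 61, 83, 88, 76, 68, 68, 69, 68, 89, 92, 90, 90, 91, 87, 86, 85, 91, 91, 95, 115, 122, 122, 122, 122]
354 [31, 30, 25, 25, 23, 27, 28, 26, 30, 29, 29, 30, 30, 29, 86, 95, 90, 90, 91, 86, 85, 85, 88, 91, 90, 114, 122, 123, 122, 122]
356 [27, 29, 26, 26, 24, 26, 25, 28, 29, 31, 30, 29, 29, 25, 73, 91, 91, 90, 92, 89, 85, 80, 86, 105, 118, 122, 122, 121, 122, 122]
358 [28, 28, 28, 27, 26, 44, 60, 94, 104, 104, 103, 103, 100, 99, 126, 141, 123, 123, 164, 193, 159, 122, 123, 122, 122, 122, 122, 122, 122, 122]
360 [28, 52, 58, 68, 91, 179, 198, 198, 198, 198, 199, 198, 186, 176, 192, 199, 200, 200, 200, 200, 200, 200, 160, 123, 122, 121, 122, 121, 122, 122]
```

View pics/s3.png

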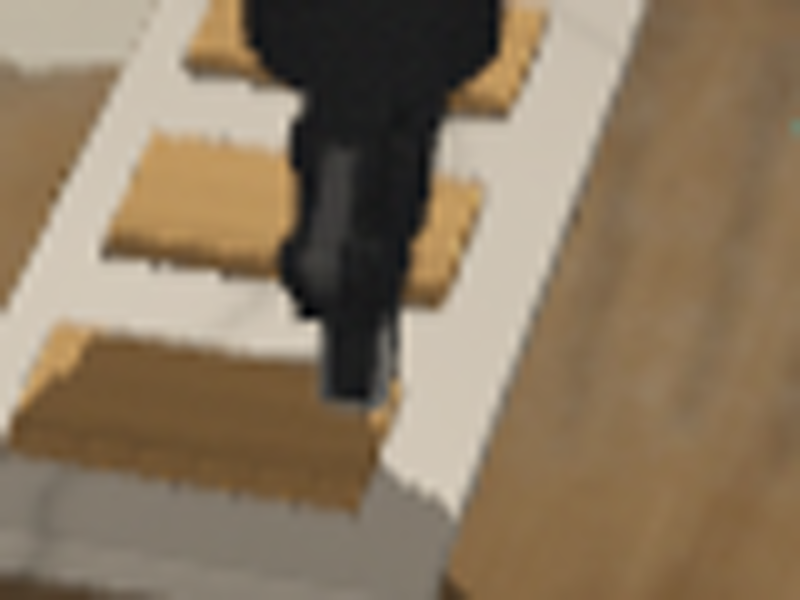

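The tip is at full frame (355.5,240). The panel's contact point projects to row 242–244, so there are roughly 10–15 mm left.

```bash
python3 -m jog '[{"linear":[0,0,0.0125],"roll":0},{"linear":[0,0,0.0125],"roll":0}]' >/dev/null && python3 chk.py 1.8 && python3 -m jog '[{"linear":[0,0,0.0125],"roll":0},{"linear":[0,0,0.0125],"roll":0}]' >/dev/null && python3 chk.py 1.8 && python3 -m jog '[{"linear":[0,0,0.0125],"roll":0}]' >/dev/null && python3 chk.py 1.8 && python3 -m jog '[{"linear":[0,0,0.0125],"roll":0}]' >/dev/null && python3 chk.py 1.8&& python3 -m jog '[{"linear":[0,0,0.0125],"roll":0}]' >/dev/null && python3 chk.py 1.8&& python3 -m jog '[{"linear":[0,0,0.0125],"roll":0}]' >/dev/null && python3 chk.py 1.8 && python3 -m jog '[{"linear":[0,0,0.0125],"roll":0}]' >/dev/null && python3 chk.py 1.8 && python3 -m jog '[{"linear":[0,0,0.0125],"roll":0}]' >/dev/null && python3 chk.py 1.8 && python3 -m jog '[{"linear":[0,0,0.0125],"roll":0}]' >/dev/null && python3 chk.py 1.8 && python3 -m jog '[{"linear":[0,0,0.0125],"roll":0}]' >/dev/null && python3 chk.py 1.8&& python3 -m jog '[{"linear":[0,0,0.0125],"roll":0}]' >/dev/null && python3 chk.py 1.8&& python3 -m jog '[{"linear":[0,0,0.0125],"roll":0}]' >/dev/null && python3 chk.py 1.8
```

```text
10.32 z 1.17 Fz 0.88 T [ 0.056 -0.019 -0.047]
10.48 z 0.16 Fz -0.3 T [0.007 0.042 0.044]
10.57 z -0.34 Fz -0.55 T [0.027 0.014 0.013]
10.65 z -0.85 Fz 0.62 T [-0.043  0.011  0.067]
10.73 z -1.33 Fz -0.54 T [ 0.012 -0.035  0.025]
10.82 z -1.84 Fz -0.55 T [-0.016 -0.021  0.007]
10.9 z -2.36 Fz -0.63 T [ 0.01  -0.081 -0.025]
10.98 z -2.84 Fz -0.31 T [0.01  0.039 0.014]
11.07 z -3.35 Fz 1.05 T [-0.029  0.019  0.014]
11.15 z -3.84 Fz 0.58 T [-0.05   0.055 -0.003]
11.23 z -4.34 Fz 0.31 T [-0.045 -0.001  0.055]
11.32 z -4.84 Fz -0.22 T [-0.02  -0.061 -0.018]
```

```bash
python3 -m jog '[{"linear":[0,0,0.0125],"roll":0}]' >/dev/null && python3 chk.py 1.8 && python3 -m jog '[{"linear":[0,0,0.0125],"roll":0}]' >/dev/null && python3 chk.py 1.8 && python3 -m jog '[{"linear":[0,0,0.0125],"roll":0}]' >/dev/null && python3 chk.py 1.8 && python3 -m jog '[{"linear":[0,0,0.0125],"roll":0}]' >/dev/null && python3 chk.py 1.8&& python3 -m jog '[{"linear":[0,0,0.0125],"roll":0}]' >/dev/null && python3 chk.py 1.8&& python3 -m jog '[{"linear":[0,0,0.0125],"roll":0}]' >/dev/null && python3 chk.py 1.8 && python3 -m jog '[{"linear":[0,0,0.0125],"roll":0}]' >/dev/null && python3 chk.py 1.8 && python3 -m jog '[{"linear":[0,0,0.0125],"roll":0}]' >/dev/null && python3 chk.py 1.8 && python3 -m jog '[{"linear":[0,0,0.0125],"roll":0}]' >/dev/null && python3 chk.py 1.8 && python3 -m jog '[{"linear":[0,0,0.0125],"roll":0}]' >/dev/null && python3 chk.py 1.8
```

```text
11.4 z -5.34 Fz -0.08 T [-0.016  0.066 -0.007]
11.48 z -5.84 Fz 0.38 T [-0.044 -0.05  -0.043]
11.57 z -6.35 Fz 0.28 T [0.008 0.017 0.024]
11.65 z -6.84 Fz 0.84 T [-0.018  0.009  0.022]
11.73 z -7.35 Fz 0.73 T [-0.009 -0.001  0.016]
11.82 z -7.85 Fz 0.26 T [-0.012 -0.016 -0.02 ]
11.9 z -8.29 Fz 10.87 T [0.103 0.463 0.045]
```

```bash
python3 -m jog '[{"linear":[0,0,-0.007],"roll":0}]' >/dev/null && python3 chk.py;  python3 -m jog '[{"linear":[0,0,0],"roll":0},{"linear":[0,0,0],"roll":0}]' >/dev/null && python3 chk.py; python3 -m jog '[{"linear":[0,0,0],"roll":0}]' >/dev/null && python3 chk.py;python3 -m jog '[{"linear":[0,0,0],"roll":0}]' >/dev/null && python3 chk.py
```

```text
11.98 z -8.03 Fz 0.01 T [0.025 0.027 0.001]
12.15 z -8.01 Fz 0.34 T [-0.012  0.022  0.001]
12.23 z -8.04 Fz 0.75 T [-0.019 -0.034 -0.027]
12.32 z -8.05 Fz 0.04 T [ 0.011 -0.025 -0.027]
```

```bash
python3 -m jog '[{"linear":[0,0,0.003],"roll":0}]' >/dev/null && python3 chk.py 1.8&&  python3 -m jog '[{"linear":[0,0,0.002],"roll":0}]' >/dev/null && python3 chk.py 1.8 ;  python3 -m jog '[{"linear":[0,0,0],"roll":0}]' >/dev/null && python3 chk.py; python3 -m jog '[{"linear":[0,0,0],"roll":0},{"linear":[0,0,0],"roll":0}]' >/dev/null && python3 chk.py;python3 -m jog '[{"linear":[0,0,0],"roll":0}]' >/dev/null && python3 chk.py
```

```text
12.4 z -8.15 Fz -0.02 T [0.031 0.011 0.002]
12.48 z -8.23 Fz 1.82 T [0.003 0.067 0.057]
12.57 z -8.24 Fz -0.04 T [ 0.036 -0.04   0.03 ]
12.73 z -8.19 Fz -1.14 T [0.003 0.08  0.008]
12.82 z -8.23 Fz -0.13 T [-0.026  0.021  0.045]
```

```bash
python3 -m jog '[{"linear":[0,0,0.003],"roll":0}]' >/dev/null && python3 chk.py 1.8;  python3 -m jog '[{"linear":[0,0,0],"roll":0}]' >/dev/null && python3 chk.py; python3 -m jog '[{"linear":[0,0,0],"roll":0},{"linear":[0,0,0],"roll":0}]' >/dev/null && python3 chk.py 1.8 && python3 -m jog '[{"linear":[0,0,0.002],"roll":0}]' >/dev/null && python3 chk.py 1.8; python3 -m jog '[{"linear":[0,0,0],"roll":0}]' >/dev/null && python3 chk.py;python3 -m jog '[{"linear":[0,0,0],"roll":0},{"linear":[0,0,0],"roll":0}]' >/dev/null && python3 chk.py
```

```text
12.9 z -8.24 Fz 3.69 T [0.065 0.21  0.03 ]
12.98 z -8.23 Fz 2.28 T [ 0.02   0.123 -0.006]
13.15 z -8.23 Fz 4.03 T [0.05  0.147 0.029]
13.23 z -8.23 Fz 3.49 T [0.078 0.133 0.065]
13.4 z -8.25 Fz 4.38 T [0.041 0.228 0.027]
```

```bash
python3 -m jog '[{"linear":[0,0,-0.0125],"roll":0}]' >/dev/null && python3 chk.py;  python3 -m jog '[{"linear":[0,0,-0.006],"roll":0}]' >/dev/null && python3 chk.py; python3 -m jog '[{"linear":[0,0,-0.006],"roll":0}]' >/dev/null && python3 chk.py;python3 -m jog '[{"linear":[0,0,-0.006],"roll":0}]' >/dev/null && python3 chk.py; python3 -m jog '[{"linear":[0,0,-0.006],"roll":0}]' >/dev/null && python3 chk.py; python3 -m jog '[{"linear":[0,0,-0.006],"roll":0}]' >/dev/null && python3 chk.py; python3 -m jog '[{"linear":[0,0,-0.0125],"roll":0}]' >/dev/null && python3 chk.py; python3 -m jog '[{"linear":[0,0,-0.0125],"roll":0},{"linear":[0,0,-0.05],"roll":0},{"linear":[0,0,-0.05],"roll":0},{"linear":[-0.35,0,0],"roll":0},{"linear":[-0.5,0,0],"roll":0},{"linear":[-0.5,0,0],"roll":0},{"linear":[-0.5,0,0],"roll":0},{"linear":[-0.4,0,0.02],"roll":0},{"linear":[0,0,0.05],"roll":0},{"linear":[0,0,0],"roll":0}]' >/dev/null; python3 go.py .5445 -.0256 -.0082 92.7
```

```text
13.48 z -7.93 Fz -0.04 T [ 0.004 -0.005 -0.022]
13.57 z -7.69 Fz -0.31 T [-0.008  0.043  0.04 ]
13.65 z -7.46 Fz -0.01 T [-0.048 -0.012  0.019]
13.73 z -7.21 Fz -0.56 T [ 0.012 -0.033 -0.027]
13.82 z -6.93 Fz 0.84 T [ 0.023 -0.023 -0.038]
13.9 z -6.65 Fz 0.28 T [ 0.044 -0.016  0.056]
13.98 z -6.17 Fz 0.02 T [-0.017 -0.032 -0.014]
t 14.82 pos [ 0.5441 -0.026  -0.0049] yaw 92.75 F [-0.2   0.49  0.22] w 0.0 roll 0.011 lin [-0.01   0.01   0.082]
```

```bash
python3 -m jog '[{"linear":[0,0,0.0125],"roll":0},{"linear":[0,0,0.0125],"roll":0},{"linear":[0,0,0.0125],"roll":0},{"linear":[0,0,0.0125],"roll":0}]' >/dev/null && python3 chk.py 1.8 && python3 -m jog '[{"linear":[0,0,0.0125],"roll":0}]' >/dev/null && python3 chk.py 1.8 && python3 -m jog '[{"linear":[0,0,0.006],"roll":0}]' >/dev/null && python3 chk.py 1.8 && python3 -m jog '[{"linear":[0,0,0.006],"roll":0}]' >/dev/null && python3 chk.py 1.8 && python3 -m jog '[{"linear":[0,0,0.005],"roll":0}]' >/dev/null && python3 chk.py 1.8 && python3 -m jog '[{"linear":[0,0,0.005],"roll":0}]' >/dev/null && python3 chk.py 1.8 && python3 -m jog '[{"linear":[0,0,0.005],"roll":0}]' >/dev/null && python3 chk.py 1.8&& python3 -m jog '[{"linear":[0,0,0.005],"roll":0}]' >/dev/null && python3 chk.py 1.8; python3 -m jog '[{"linear":[0,0,0],"roll":0},{"linear":[0,0,0],"roll":0}]' >/dev/null && python3 chk.py
```

```text
15.15 z -6.32 Fz -0.43 T [-0.038 -0.011  0.024]
15.23 z -6.86 Fz -0.57 T [-0.002  0.007  0.03 ]
15.32 z -7.17 Fz 0.91 T [0.035 0.056 0.003]
15.4 z -7.43 Fz 0.31 T [ 0.029  0.039 -0.035]
15.48 z -7.64 Fz 0.31 T [-0.025 -0.042 -0.003]
15.57 z -7.84 Fz 0.86 T [-0.038  0.029 -0.049]
15.65 z -8.03 Fz -0.22 T [ 0.07  -0.018  0.057]
15.73 z -8.22 Fz 3.17 T [-0.033  0.082 -0.059]
15.9 z -8.21 Fz -0.48 T [-0.064  0.01  -0.032]
```

```bash
python3 -m jog '[{"linear":[0,0,0.004],"roll":0}]' >/dev/null && python3 chk.py;  python3 -m jog '[{"linear":[0,0,0],"roll":0},{"linear":[0,0,0],"roll":0}]' >/dev/null && python3 chk.py 1.8|| python3 -m jog '[{"linear":[0,0,0],"roll":0},{"linear":[0,0,0],"roll":0}]' >/dev/null ; python3 chk.py; python3 -m jog '[{"linear":[0,0,0],"roll":0},{"linear":[0,0,0],"roll":0}]' >/dev/null && python3 chk.py
```

```text
15.98 z -8.22 Fz 2.95 T [-0.003  0.169  0.052]
16.15 z -8.24 Fz 3.28 T [-0.011  0.212  0.043]
16.32 z -8.22 Fz 3.48 T [ 0.004  0.201 -0.027]
16.48 z -8.22 Fz 5.52 T [ 0.024  0.213 -0.005]
```

```bash
python3 -m jog '[{"linear":[0,0,-0.0125],"roll":0},{"linear":[0,0,-0.05],"roll":0},{"linear":[0,0,-0.08],"roll":0},{"linear":[0.3,-0.34,0],"roll":0},{"linear":[0.5,-0.6,0],"roll":0},{"linear":[0.5,-0.6,0],"roll":0},{"linear":[0.5,-0.6,0],"roll":0},{"linear":[0.5,-0.6,0.02],"roll":0},{"linear":[0,0,0.04],"roll":0},{"linear":[0,0,0],"roll":0}]' >/dev/null; python3 go.py .4575 -.1398 -.0082 92.7
```

```text
t 17.32 pos [ 0.4573 -0.141  -0.005 ] yaw 92.57 F [ 0.92 -0.07 -0.21] w 0.0 roll -0.027 lin [-0.007  0.03   0.079]
```

```bash
python3 -m jog '[{"linear":[0,0.03,0.0125],"roll":0},{"linear":[0,0,0.0125],"roll":0},{"linear":[0,0,0.0125],"roll":0},{"linear":[0,0,0.0125],"roll":0}]' >/dev/null && python3 chk.py 1.8 && python3 -m jog '[{"linear":[0,0,0.0125],"roll":0}]' >/dev/null && python3 chk.py 1.8 && python3 -m jog '[{"linear":[0,0,0.006],"roll":0}]' >/dev/null && python3 chk.py 1.8 && python3 -m jog '[{"linear":[0,0,0.006],"roll":0}]' >/dev/null && python3 chk.py 1.8 && python3 -m jog '[{"linear":[0,0,0.005],"roll":0}]' >/dev/null && python3 chk.py 1.8 && python3 -m jog '[{"linear":[0,0,0.005],"roll":0}]' >/dev/null && python3 chk.py 1.8 && python3 -m jog '[{"linear":[0,0,0.005],"roll":0}]' >/dev/null && python3 chk.py 1.8&& python3 -m jog '[{"linear":[0,0,0.005],"roll":0}]' >/dev/null && python3 chk.py 1.8&& python3 -m jog '[{"linear":[0,0,0.004],"roll":0}]' >/dev/null && python3 chk.py 1.8; python3 -m jog '[{"linear":[0,0,0],"roll":0},{"linear":[0,0,0],"roll":0}]' >/dev/null && python3 chk.py
```

```text
17.65 z -7.14 Fz 0.04 T [ 0.006 -0.029  0.009]
17.73 z -7.64 Fz 1.05 T [ 0.001 -0.016  0.018]
17.82 z -7.92 Fz 0.17 T [ 0.036 -0.013 -0.025]
17.9 z -8.12 Fz 0.4 T [ 0.01  -0.09  -0.014]
17.98 z -8.26 Fz 3.89 T [ 0.137  0.116 -0.047]
18.15 z -8.21 Fz 0.52 T [ 0.043 -0.068 -0.027]
```

```bash
python3 -m jog '[{"linear":[0,0,0.004],"roll":0}]' >/dev/null && python3 chk.py 5;  python3 -m jog '[{"linear":[0,0,0],"roll":0},{"linear":[0,0,0],"roll":0}]' >/dev/null && python3 chk.py 1.8 && python3 -m jog '[{"linear":[0,0,0.003],"roll":0},{"linear":[0,0,0],"roll":0}]' >/dev/null ; python3 chk.py; python3 -m jog '[{"linear":[0,0,0],"roll":0},{"linear":[0,0,0],"roll":0}]' >/dev/null && python3 chk.py;  python3 -m jog '[{"linear":[0,0,0],"roll":0}]' >/dev/null && python3 chk.py
```

```text
18.23 z -8.24 Fz 5.91 T [ 0.208  0.151 -0.025]
18.4 z -8.25 Fz 4.12 T [ 0.223  0.107 -0.015]
18.4 z -8.25 Fz 4.12 T [ 0.223  0.107 -0.015]
18.57 z -8.24 Fz 5.03 T [0.261 0.133 0.025]
18.65 z -8.24 Fz 5.07 T [ 0.218  0.179 -0.012]
```

```bash
python3 -m jog '[{"linear":[0,0,-0.0125],"roll":0},{"linear":[0,0,-0.05],"roll":0},{"linear":[0,0,-0.05],"roll":0},{"linear":[-0.35,0,0],"roll":0},{"linear":[-0.5,0,0],"roll":0},{"linear":[-0.5,0,0],"roll":0},{"linear":[-0.5,0,0],"roll":0},{"linear":[-0.4,0,0.01],"roll":0},{"linear":[0,0,0.03],"roll":0},{"linear":[0,0,0],"roll":0}]' >/dev/null; python3 go.py .5475 -.1356 -.0082 92.7
python3 -m jog '[{"linear":[0,0,0.0125],"roll":0},{"linear":[0,0,0.0125],"roll":0},{"linear":[0,0,0.0125],"roll":0}]' >/dev/null && python3 chk.py 1.8 && python3 -m jog '[{"linear":[0,0,0.0125],"roll":0}]' >/dev/null && python3 chk.py 1.8 && python3 -m jog '[{"linear":[0,0,0.006],"roll":0}]' >/dev/null && python3 chk.py 1.8 && python3 -m jog '[{"linear":[0,0,0.006],"roll":0}]' >/dev/null && python3 chk.py 1.8 && python3 -m jog '[{"linear":[0,0,0.005],"roll":0}]' >/dev/null && python3 chk.py 1.8 && python3 -m jog '[{"linear":[0,0,0.005],"roll":0}]' >/dev/null && python3 chk.py 1.8 && python3 -m jog '[{"linear":[0,0,0.005],"roll":0}]' >/dev/null && python3 chk.py 1.8&& python3 -m jog '[{"linear":[0,0,0.005],"roll":0}]' >/dev/null && python3 chk.py 1.8&& python3 -m jog '[{"linear":[0,0,0.004],"roll":0}]' >/dev/null && python3 chk.py 1.8; python3 -m jog '[{"linear":[0,0,0],"roll":0},{"linear":[0,0,0],"roll":0}]' >/dev/null && python3 chk.py
```

```text
t 19.48 pos [ 0.5474 -0.1343 -0.006 ] yaw 92.77 F [-0.37 -0.54 -0.59] w 0.0002 roll 0.013 lin [-0.002 -0.032  0.055]
19.73 z -6.97 Fz 0.47 T [-0.008 -0.041 -0.062]
19.82 z -7.41 Fz -0.44 T [-0.034  0.028  0.039]
19.9 z -7.73 Fz -0.5 T [-0.034 -0.039 -0.011]
19.98 z -7.97 Fz 0.36 T [-0.009 -0.019 -0.006]
20.07 z -8.18 Fz 0.61 T [-0.006  0.021  0.051]
20.15 z -8.22 Fz 4.65 T [0.042 0.272 0.009]
20.32 z -8.21 Fz 3.56 T [-0.09   0.284 -0.027]
```

```bash
python3 -m jog '[{"linear":[0,0,0],"roll":0},{"linear":[0,0,0],"roll":0},{"linear":[0,0,0],"roll":0}]' >/dev/null && python3 chk.py
python3 -m jog '[{"linear":[0,0,-0.0125],"roll":0},{"linear":[0,0,-0.05],"roll":0},{"linear":[0,0,-0.08],"roll":0},{"linear":[0.31,-0.31,0],"roll":0},{"linear":[0.5,-0.6,0],"roll":0},{"linear":[0.5,-0.6,0],"roll":0},{"linear":[0.5,-0.6,0],"roll":0},{"linear":[0.4,-0.6,0.02],"roll":0},{"linear":[0,0,0.04],"roll":0},{"linear":[0,0,0],"roll":0}]' >/dev/null; python3 go.py .464 -.2466 -.0082 92.7
python3 -m jog '[{"linear":[0,0,0.0125],"roll":0},{"linear":[0,0,0.0125],"roll":0},{"linear":[0,0,0.0125],"roll":0}]' >/dev/null && python3 chk.py 1.8 && python3 -m jog '[{"linear":[0,0,0.0125],"roll":0}]' >/dev/null && python3 chk.py 1.8 && python3 -m jog '[{"linear":[0,0,0.006],"roll":0}]' >/dev/null && python3 chk.py 1.8 && python3 -m jog '[{"linear":[0,0,0.006],"roll":0}]' >/dev/null && python3 chk.py 1.8 && python3 -m jog '[{"linear":[0,0,0.005],"roll":0}]' >/dev/null && python3 chk.py 1.8 && python3 -m jog '[{"linear":[0,0,0.005],"roll":0}]' >/dev/null && python3 chk.py 1.8 && python3 -m jog '[{"linear":[0,0,0.005],"roll":0}]' >/dev/null && python3 chk.py 1.8&& python3 -m jog '[{"linear":[0,0,0.005],"roll":0}]' >/dev/null && python3 chk.py 1.8&& python3 -m jog '[{"linear":[0,0,0.004],"roll":0}]' >/dev/null && python3 chk.py 1.8
```

```text
20.57 z -8.23 Fz 5.16 T [ 0.027  0.433 -0.003]
t 21.4 pos [ 0.464  -0.248  -0.0051] yaw 92.58 F [-0.47 -0.04  0.63] w 0.0 roll -0.024 lin [-0.002  0.036  0.077]
21.65 z -6.58 Fz -0.04 T [-0.031 -0.044  0.027]
21.73 z -7.11 Fz 0.18 T [-0.016  0.02  -0.002]
21.82 z -7.4 Fz -0.47 T [0.022 0.018 0.029]
21.9 z -7.62 Fz -0.42 T [-0.012 -0.008  0.02 ]
21.98 z -7.81 Fz 0.6 T [-0.042 -0.032  0.033]
22.07 z -8.01 Fz -0.91 T [ 0.009 -0.006  0.019]
22.15 z -8.21 Fz -0.36 T [ 0.002 -0.013 -0.027]
22.23 z -8.37 Fz 0.7 T [0.069 0.034 0.025]
22.32 z -8.53 Fz -0.09 T [-0.019  0.099 -0.035]
```

```bash
python3 -m jog '[{"linear":[0,0,0.0075],"roll":0},{"linear":[0,0,0.0075],"roll":0}]' >/dev/null && python3 chk.py 1.9 && python3 -m jog '[{"linear":[0,0,0.0075],"roll":0}]' >/dev/null && python3 chk.py 1.9 && python3 -m jog '[{"linear":[0,0,0.005],"roll":0}]' >/dev/null && python3 chk.py 1.9 && python3 -m jog '[{"linear":[0,0,0.005],"roll":0}]' >/dev/null && python3 chk.py 1.9 && python3 -m jog '[{"linear":[0,0,0.005],"roll":0}]' >/dev/null && python3 chk.py 1.9 && python3 -m jog '[{"linear":[0,0,0.005],"roll":0}]' >/dev/null && python3 chk.py 1.9 && python3 -m jog '[{"linear":[0,0,0.005],"roll":0}]' >/dev/null && python3 chk.py 1.9&& python3 -m jog '[{"linear":[0,0,0.005],"roll":0}]' >/dev/null && python3 chk.py 1.9&& python3 -m jog '[{"linear":[0,0,0.005],"roll":0}]' >/dev/null && python3 chk.py 1.9 && python3 -m jog '[{"linear":[0,0,0.005],"roll":0}]' >/dev/null && python3 chk.py 1.9
```

```text
22.48 z -9.13 Fz -0.02 T [-0.021  0.087  0.009]
22.57 z -9.44 Fz 0.93 T [0.067 0.123 0.001]
22.65 z -9.65 Fz 1.19 T [0.    0.15  0.012]
22.73 z -9.87 Fz 0.69 T [ 0.055  0.127 -0.025]
22.82 z -10.06 Fz 0.5 T [-0.01   0.101  0.   ]
22.9 z -10.26 Fz 1.06 T [-0.028  0.126  0.02 ]
22.98 z -10.34 Fz 3.78 T [0.03  0.318 0.006]
```

```bash
python3 -m jog '[{"linear":[0,0,0],"roll":0},{"linear":[0,0,0],"roll":0}]' >/dev/null; python3 chk.py 1.9 && python3 -m jog '[{"linear":[0,0,0.003],"roll":0}]'>/dev/null;  python3 -m jog '[{"linear":[0,0,0],"roll":0},{"linear":[0,0,0],"roll":0},{"linear":[0,0,0],"roll":0}]' >/dev/null; python3 chk.py
python3 -m jog '[{"linear":[0,0,-0.0125],"roll":0},{"linear":[0,0,-0.0125],"roll":0},{"linear":[0,0,-0.0125],"roll":0},{"linear":[0,0,-0.0125],"roll":0},{"linear":[0,0,-0.0125],"roll":0},{"linear":[0,0,-0.0125],"roll":0},{"linear":[0,0,-0.04],"roll":0},{"linear":[0,0,-0.06],"roll":0}]' >/dev/null; python3 -m jog '[{"linear":[-0.35,0,0],"roll":0},{"linear":[-0.5,0,0],"roll":0},{"linear":[-0.5,0,0],"roll":0},{"linear":[-0.5,0,0],"roll":0},{"linear":[-0.4,0,0.01],"roll":0},{"linear":[0,0.03,0.03],"roll":0},{"linear":[0,0,0],"roll":0}]' >/dev/null; python3 go.py .554 -.2424 -.0082 92.7
python3 -m jog '[{"linear":[0,0,0.0125],"roll":0},{"linear":[0,0,0.0125],"roll":0},{"linear":[0,0,0.0125],"roll":0}]' >/dev/null && python3 chk.py 1.9 && python3 -m jog '[{"linear":[0,0,0.0125],"roll":0}]' >/dev/null && python3 chk.py 1.9 && python3 -m jog '[{"linear":[0,0,0.0075],"roll":0}]' >/dev/null && python3 chk.py 1.9 && python3 -m jog '[{"linear":[0,0,0.0075],"roll":0}]' >/dev/null && python3 chk.py 1.9 && python3 -m jog '[{"linear":[0,0,0.0075],"roll":0}]' >/dev/null && python3 chk.py 1.9 && python3 -m jog '[{"linear":[0,0,0.0075],"roll":0}]' >/dev/null && python3 chk.py 1.9 && python3 -m jog '[{"linear":[0,0,0.0075],"roll":0}]' >/dev/null && python3 chk.py 1.9&& python3 -m jog '[{"linear":[0,0,0.0075],"roll":0}]' >/dev/null && python3 chk.py 1.9&& python3 -m jog '[{"linear":[0,0,0.0075],"roll":0}]' >/dev/null && python3 chk.py 1.9
```

```text
23.15 z -10.32 Fz 3.58 T [ 0.105  0.183 -0.056]
23.4 z -10.35 Fz 3.61 T [0.016 0.303 0.024]
t 24.65 pos [ 0.5541 -0.241  -0.0054] yaw 92.78 F [-1.13 -0.01 -0.35] w -0.0001 roll 0.016 lin [ 0.005 -0.034  0.069]
24.9 z -6.44 Fz 0.75 T [-0.053  0.04   0.016]
24.98 z -6.94 Fz 0.61 T [-0.011 -0.024  0.051]
25.07 z -7.26 Fz 0.56 T [-0.041  0.028 -0.042]
25.15 z -7.59 Fz 0.23 T [-0.024 -0.037  0.04 ]
25.23 z -7.94 Fz -0.23 T [ 0.014 -0.014  0.011]
25.32 z -8.24 Fz 0.46 T [-0.004 -0.025  0.032]
25.4 z -8.48 Fz 0.44 T [ 0.01  -0.026  0.02 ]
25.48 z -8.78 Fz 1.28 T [ 0.033 -0.091 -0.002]
25.57 z -9.05 Fz 1.16 T [ 0.021 -0.17   0.006]
```

```bash
python3 -m jog '[{"linear":[0,0,0.0075],"roll":0}]' >/dev/null && python3 chk.py 2.2 && python3 -m jog '[{"linear":[0,0,0.0075],"roll":0}]' >/dev/null && python3 chk.py 2.2 && python3 -m jog '[{"linear":[0,0,0.005],"roll":0}]' >/dev/null && python3 chk.py 2.2 && python3 -m jog '[{"linear":[0,0,0.005],"roll":0}]' >/dev/null && python3 chk.py 2.2 && python3 -m jog '[{"linear":[0,0,0.005],"roll":0}]' >/dev/null && python3 chk.py 2.2 && python3 -m jog '[{"linear":[0,0,0.005],"roll":0}]' >/dev/null && python3 chk.py 2.2 && python3 -m jog '[{"linear":[0,0,0.005],"roll":0}]' >/dev/null && python3 chk.py 2.2&& python3 -m jog '[{"linear":[0,0,0.005],"roll":0}]' >/dev/null && python3 chk.py 2.2; python3 -m jog '[{"linear":[0,0,0],"roll":0},{"linear":[0,0,0],"roll":0}]' >/dev/null; python3 chk.py
```

```text
25.65 z -9.33 Fz 0.73 T [-0.045 -0.117 -0.003]
25.73 z -9.67 Fz 0.38 T [ 0.004 -0.137 -0.036]
25.82 z -9.92 Fz 0.34 T [-0.009 -0.118  0.016]
25.9 z -10.07 Fz 2.27 T [ 0.083 -0.16   0.069]
26.07 z -10.01 Fz 1.43 T [ 0.039 -0.224  0.031]
```

```bash
python3 -m jog '[{"linear":[0,0,0.004],"roll":0}]' >/dev/null && python3 chk.py 3 && python3 -m jog '[{"linear":[0,0,0.004],"roll":0}]' >/dev/null && python3 chk.py 3 && python3 -m jog '[{"linear":[0,0,0.004],"roll":0}]' >/dev/null && python3 chk.py 3 && python3 -m jog '[{"linear":[0,0,0.004],"roll":0}]' >/dev/null && python3 chk.py 3; python3 -m jog '[{"linear":[0,0,0],"roll":0},{"linear":[0,0,0],"roll":0},{"linear":[0,0,0],"roll":0}]' >/dev/null; python3 chk.py;python3 -m jog '[{"linear":[0,0,0],"roll":0},{"linear":[0,0,0],"roll":0}]' >/dev/null; python3 chk.py
```

```text
26.15 z -10.14 Fz 4.99 T [ 0.12  -0.077  0.014]
26.4 z -10.1 Fz 4.12 T [ 0.047 -0.154  0.019]
26.57 z -10.12 Fz 4.36 T [ 0.074 -0.214  0.002]
```

Panel 3 sank about 2 mm at both ends, so it is the bad one. It stood solid at −10.35 near and −10.1 far, against −8.22 for panels 1 and 2. I'll lift, go over its middle and open the fingers to about 72 mm.

```bash
python3 -m jog '[{"linear":[0,0,-0.0125],"roll":0},{"linear":[0,0,-0.0125],"roll":0},{"linear":[0,0,-0.0125],"roll":0},{"linear":[0,0,-0.0125],"roll":0},{"linear":[0,0,-0.0125],"roll":0},{"linear":[0,0,-0.0125],"roll":0},{"linear":[0,0,-0.1],"roll":0},{"linear":[0,0,-0.1],"roll":0}]' >/dev/null; python3 -m jog '[{"linear":[0.3,0,0],"roll":0},{"linear":[0.45,-0.03,0],"roll":0},{"linear":[0.34,0,0],"roll":0},{"linear":[0,0,0],"roll":0},{"linear":[0,0,0],"roll":0},{"linear":[0,0,0],"roll":0},{"linear":[0,0,0],"roll":0}]' 0.69 30; python3 go.py .5105 -.2443 -.013 92.7
```

```text
time_s: 27.82
position: [0.5116, -0.2449, 0.0009]
tool_rot: [[-0.999, -0.048, 0.001], [-0.048, 0.999, -0.0], [-0.001, -0.0, -1.0]]
ft_force: [-0.1, 0.4, 0.0]
grip_width: 0.0721
gripper_force: 0.0
t 27.82 pos [ 0.5116 -0.2449  0.0009] yaw 92.75 F [-0.06  0.41  0.02] w 0.0721 roll 0.01 lin [0.028 0.017 0.346]
```

```bash
python3 -m jog '[{"linear":[0.02,0.015,0.1],"roll":0},{"linear":[0,0,0.1],"roll":0},{"linear":[0,0,0.1],"roll":0},{"linear":[0,0,0.0125],"roll":0},{"linear":[0,0,0.0125],"roll":0}]' >/dev/null && python3 chk.py 1.9 && python3 -m jog '[{"linear":[0,0,0.0125],"roll":0}]' >/dev/null && python3 chk.py 1.9 && python3 -m jog '[{"linear":[0,0,0.0125],"roll":0}]' >/dev/null && python3 chk.py 1.9 && python3 -m jog '[{"linear":[0,0,0.0125],"roll":0}]' >/dev/null && python3 chk.py 1.9 && python3 -m jog '[{"linear":[0,0,0.0125],"roll":0}]' >/dev/null && python3 chk.py 1.9 && python3 -m jog '[{"linear":[0,0,0.0125],"roll":0}]' >/dev/null && python3 chk.py 1.9 && python3 -m jog '[{"linear":[0,0,0.0125],"roll":0}]' >/dev/null && python3 chk.py 1.9 && python3 -m jog '[{"linear":[0,0,0.0125],"roll":0}]' >/dev/null && python3 chk.py 1.9 && python3 -m jog '[{"linear":[0,0,0.0125],"roll":0}]' >/dev/null && python3 chk.py 1.9 && python3 -m jog '[{"linear":[0,0,0.0125],"roll":0}]' >/dev/null && python3 chk.py 1.9 && python3 -m jog '[{"linear":[0,0,0.0125],"roll":0}]' >/dev/null && python3 chk.py 1.9 && python3 -m jog '[{"linear":[0,0,0.0125],"roll":0}]' >/dev/null && python3 chk.py 1.9 && python3 -m jog '[{"linear":[0,0,0.0125],"roll":0}]' >/dev/null && python3 chk.py 1.9
```

```text
28.23 z -12.76 Fz 0.34 T [ 0.016 -0.014 -0.011]
28.32 z -12.92 Fz -0.26 T [ 0.018 -0.025 -0.018]
28.4 z -13.27 Fz 0.84 T [ 0.003 -0.026  0.011]
28.48 z -13.71 Fz 0.48 T [-0.001 -0.011  0.009]
28.57 z -14.21 Fz -1.04 T [-0.033 -0.021  0.   ]
28.65 z -14.72 Fz 1.06 T [-0.003 -0.04  -0.039]
28.73 z -15.3 Fz 0.5 T [-0.032  0.01   0.014]
28.82 z -15.82 Fz 0.03 T [-0.006  0.033  0.008]
28.9 z -16.33 Fz 0.39 T [-0.043 -0.015  0.025]
28.98 z -16.87 Fz 0.35 T [ 0.013 -0.046 -0.032]
29.07 z -17.35 Fz 1.48 T [-0.028 -0.021  0.022]
29.15 z -17.85 Fz 0.25 T [-0.022  0.039  0.012]
29.23 z -18.33 Fz 0.11 T [0.031 0.061 0.024]
```

```bash
python3 -m jog '[{"linear":[0,0,0.0125],"roll":0},{"linear":[0,0,0.0125],"roll":0}]' >/dev/null && python3 chk.py 1.9 && python3 -m jog '[{"linear":[0,0,0.0125],"roll":0},{"linear":[0,0,0.0125],"roll":0}]' >/dev/null && python3 chk.py 1.9 && python3 -m jog '[{"linear":[0,0,0.0125],"roll":0},{"linear":[0,0,0.0125],"roll":0}]' >/dev/null && python3 chk.py 1.9 && python3 -m jog '[{"linear":[0,0,0.0125],"roll":0},{"linear":[0,0,0.0125],"roll":0}]' >/dev/null && python3 chk.py 1.9 && python3 -m jog '[{"linear":[0,0,0.0125],"roll":0}]' >/dev/null && python3 chk.py 1.9 && python3 -m jog '[{"linear":[0,0,0.0125],"roll":0}]' >/dev/null && python3 chk.py 1.9 && python3 -m jog '[{"linear":[0,0,0.0125],"roll":0}]' >/dev/null && python3 chk.py 1.9 && python3 -m jog '[{"linear":[0,0,0.0125],"roll":0}]' >/dev/null && python3 chk.py 1.9 && python3 -m jog '[{"linear":[0,0,0.0125],"roll":0}]' >/dev/null && python3 chk.py 1.9 && python3 -m jog '[{"linear":[0,0,0.0125],"roll":0}]' >/dev/null && python3 chk.py 1.9 && python3 -m jog '[{"linear":[0,0,0.0125],"roll":0}]' >/dev/null && python3 chk.py 1.9 && python3 -m jog '[{"linear":[0,0,0.0125],"roll":0}]' >/dev/null && python3 chk.py 1.9
```

```text
29.4 z -19.34 Fz -0.41 T [-0.02   0.013  0.009]
29.57 z -20.36 Fz 0.04 T [-0.034 -0.03   0.023]
29.73 z -21.35 Fz 0.38 T [ 0.008 -0.026 -0.015]
29.9 z -22.34 Fz 1.13 T [ 0.065 -0.008  0.021]
29.98 z -22.86 Fz 0.47 T [-0.011 -0.026  0.043]
30.07 z -23.36 Fz -0.33 T [ 0.019 -0.013 -0.01 ]
30.15 z -23.84 Fz 0.16 T [ 0.003 -0.047  0.047]
30.23 z -24.33 Fz -1.5 T [-0.055 -0.032  0.036]
30.32 z -24.82 Fz 0.51 T [-0.019  0.003 -0.003]
30.4 z -25.33 Fz 0.42 T [-0.002 -0.012  0.036]
30.48 z -25.83 Fz 0.01 T [-0.006  0.007  0.068]
30.57 z -26.35 Fz -0.47 T [-0.01   0.02  -0.068]
```

```bash
python3 -m jog '[{"linear":[0,0,-0.045],"roll":0},{"linear":[0,0,-0.045],"roll":0},{"linear":[0,0,0],"roll":0}]' >/dev/null; python3 -m jog '[{"linear":[0,0,0],"roll":0},{"linear":[0,0,0],"roll":0},{"linear":[0,0,0],"roll":0},{"linear":[0,0,0],"roll":0},{"linear":[0,0,0],"roll":0},{"linear":[0,0,0],"roll":0}]' -1 25; python3 chk.py
```

```text
time_s: 31.32
position: [0.5101, -0.2444, -0.0223]
tool_rot: [[-0.999, -0.048, 0.0], [-0.048, 0.999, -0.0], [-0.0, -0.0, -1.0]]
ft_force: [0.3, 0.0, 6.0]
grip_width: 0.0591
gripper_force: 27.1
31.32 z -22.27 Fz 6.01 T [ 0.087  0.174 -0.017]
```

```bash
python3 -m jog '[{"linear":[0,0,-0.0125],"roll":0},{"linear":[0,0,-0.0125],"roll":0},{"linear":[0,0,-0.025],"roll":0},{"linear":[0,0,-0.05],"roll":0}]' ; python3 -m jog '[{"linear":[0,0,-0.1],"roll":0},{"linear":[0,0,-0.15],"roll":0},{"linear":[0,0,-0.2],"roll":0},{"linear":[0,0,-0.25],"roll":0},{"linear":[0,0,-0.25],"roll":0},{"linear":[0,0,-0.25],"roll":0},{"linear":[0,0,-0.2],"roll":0},{"linear":[0,0,-0.1],"roll":0},{"linear":[0,0,0],"roll":0}]'
```

```text
time_s: 31.65
position: [0.5097, -0.2441, -0.019]
tool_rot: [[-0.999, -0.048, -0.001], [-0.048, 0.999, 0.001], [0.001, 0.001, -1.0]]
ft_force: [0.2, -0.4, -0.4]
grip_width: 0.0593
gripper_force: 27.2
time_s: 32.4
position: [0.5104, -0.2446, 0.0425]
tool_rot: [[-0.999, -0.048, 0.002], [-0.048, 0.999, -0.001], [-0.001, -0.001, -1.0]]
ft_force: [-1.2, -0.5, -1.4]
grip_width: 0.0591
gripper_force: 27.2
```

Run:
```python
from rig import optics
import cv2
cv2.imwrite("pics/s4.png",cv2.resize(optics.get_image("side")[150:300,270:420,::-1],(600,600),interpolation=2))
```

```text
(no output)
```

View pics/s4.png

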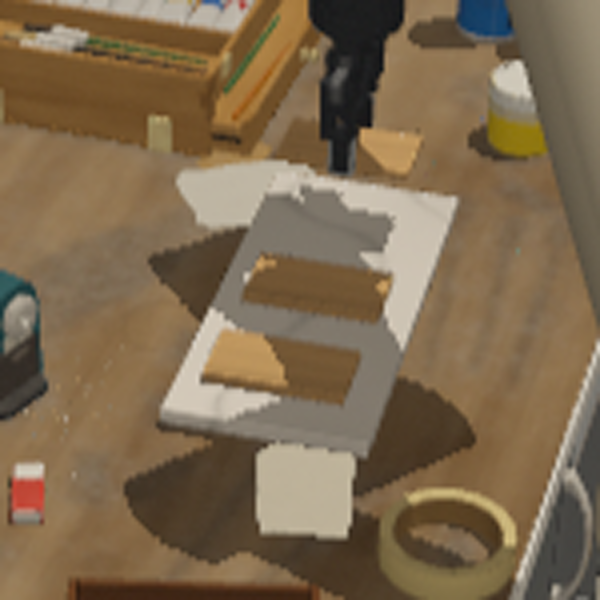

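The panel is held level, at crop about (280–420,150), and the plate's third place is empty. Panels 1 and 2 are undisturbed. On to the tray.

```bash
python3 -m jog '[{"linear":[0.01,0.2,0],"roll":0},{"linear":[0.02,0.35,0],"roll":0},{"linear":[0.02,0.5,0],"roll":0},{"linear":[0.02,0.6,0],"roll":0},{"linear":[0.03,0.6,0],"roll":0},{"linear":[0.03,0.6,0],"roll":0},{"linear":[0.03,0.6,0],"roll":0},{"linear":[0.03,0.6,0],"roll":0},{"linear":[0.03,0.6,0],"roll":0},{"linear":[0.03,0.6,0],"roll":0},{"linear":[0.03,0.6,0],"roll":0},{"linear":[0.03,0.6,0],"roll":0}]' >/dev/null;  python3 -m jog '[{"linear":[0.03,0.6,0],"roll":0},{"linear":[0.03,0.6,0],"roll":0},{"linear":[0.03,0.6,0],"roll":0},{"linear":[0.03,0.6,0],"roll":0},{"linear":[0.03,0.6,0],"roll":0},{"linear":[0.03,0.6,0],"roll":0},{"linear":[0.03,0.6,0],"roll":0},{"linear":[0.03,0.6,0],"roll":0},{"linear":[0,0.5,0],"roll":0},{"linear":[0,0.4,0],"roll":0},{"linear":[0,0.3,0],"roll":0},{"linear":[0,0.2,0],"roll":0}]' >/dev/null; python3 go.py .462 .3027 .0425 105.7
```

```text
t 34.45 pos [0.4627 0.2616 0.041 ] yaw 92.81 F [ 0.64 -1.   -1.35] w 0.059 roll -2.577 lin [-0.261  0.994 -0.038]
```

```bash
python3 -m jog '[{"linear":[0,0,0],"roll":-0.6},{"linear":[0,0,0],"roll":-0.8},{"linear":[0,0,0],"roll":-0.8},{"linear":[0,0,0],"roll":-0.38},{"linear":[-0.06,0.25,0],"roll":0},{"linear":[-0.08,0.3,0],"roll":0},{"linear":[-0.08,0.3,0],"roll":0},{"linear":[-0.04,0.14,0],"roll":0},{"linear":[0,0,0],"roll":0}]' >/dev/null;  python3 go.py .462 .3027 -.028 105.7
python3 - <<'E'
from rig import optics
import cv2
a=optics.get_image("side")[240:370,260:390,::-1];t=optics.get_image("top")[210:320,170:300,::-1]
import numpy as np
cv2.imwrite("pics/s5.png",np.hstack([cv2.resize(a,(400,400),interpolation=2),cv2.resize(t,(400,400),interpolation=2)]))
E
```

```text
t 35.2 pos [0.463  0.3028 0.0412] yaw 105.72 F [-0.88 -0.12 -1.1 ] w 0.0594 roll 0.004 lin [0.024 0.004 1.73 ]
```

```bash
python3 -m jog '[{"linear":[0.02,0,0.15],"roll":0},{"linear":[0,0,0.25],"roll":0},{"linear":[0,0,0.3],"roll":0},{"linear":[0,0,0.3],"roll":0},{"linear":[0,0,0.3],"roll":0},{"linear":[0,0,0.2],"roll":0},{"linear":[0,0,0.1],"roll":0},{"linear":[0,0,0.05],"roll":0},{"linear":[0,0,0.025],"roll":0},{"linear":[0,0,0],"roll":0}]' >/dev/null; python3 chk.py 2 && python3 -m jog '[{"linear":[0,0,0.0125],"roll":0},{"linear":[0,0,0.0125],"roll":0},{"linear":[0,0,0.0125],"roll":0},{"linear":[0,0,0.0125],"roll":0}]' >/dev/null; python3 chk.py 1.5 && python3 -m jog '[{"linear":[0,0,0.0125],"roll":0},{"linear":[0,0,0.0125],"roll":0},{"linear":[0,0,0.0125],"roll":0},{"linear":[0,0,0.0125],"roll":0}]' >/dev/null; python3 chk.py 1.5 && python3 -m jog '[{"linear":[0,0,0.0125],"roll":0},{"linear":[0,0,0.0125],"roll":0}]' >/dev/null; python3 chk.py 1.5 && python3 -m jog '[{"linear":[0,0,0.0125],"roll":0}]' >/dev/null; python3 chk.py 1.5 && python3 -m jog '[{"linear":[0,0,0.0125],"roll":0}]' >/dev/null; python3 chk.py 1.5
```

```text
36.13 z -25.53 Fz -1.38 T [-0.014  0.012  0.007]
36.47 z -27.51 Fz -0.99 T [-0.062  0.019  0.057]
36.8 z -29.75 Fz -1.17 T [-0.038  0.024 -0.007]
36.97 z -30.74 Fz -0.17 T [-0.026  0.05   0.012]
37.05 z -31.27 Fz -1.39 T [ 0.016  0.029 -0.041]
37.13 z -31.75 Fz -1.11 T [-0.04  -0.051 -0.036]
```

```bash
python3 -m jog '[{"linear":[0,0,0.0125],"roll":0},{"linear":[0,0,0.0125],"roll":0},{"linear":[0,0,0.0125],"roll":0}]' >/dev/null; python3 chk.py 1 && python3 -m jog '[{"linear":[0,0,0.0125],"roll":0},{"linear":[0,0,0.0125],"roll":0}]' >/dev/null; python3 chk.py 1 && python3 -m jog '[{"linear":[0,0,0.0125],"roll":0}]' >/dev/null; python3 chk.py 1 && python3 -m jog '[{"linear":[0,0,0.0075],"roll":0}]' >/dev/null; python3 chk.py 1 && python3 -m jog '[{"linear":[0,0,0.0075],"roll":0}]' >/dev/null; python3 chk.py 1 && python3 -m jog '[{"linear":[0,0,0.0075],"roll":0}]' >/dev/null; python3 chk.py 1 && python3 -m jog '[{"linear":[0,0,0.0075],"roll":0}]' >/dev/null; python3 chk.py 1 && python3 -m jog '[{"linear":[0,0,0.0075],"roll":0}]' >/dev/null; python3 chk.py 1 && python3 -m jog '[{"linear":[0,0,0.0075],"roll":0}]' >/dev/null; python3 chk.py 1 && python3 -m jog '[{"linear":[0,0,0.0075],"roll":0}]' >/dev/null; python3 chk.py 1
```

```text
37.38 z -33.23 Fz -1.43 T [-0.03   0.    -0.019]
37.55 z -34.23 Fz -1.02 T [-0.048 -0.02   0.028]
37.63 z -34.73 Fz -1.2 T [-0.026  0.011 -0.033]
37.72 z -35.06 Fz -0.44 T [ 0.023 -0.009 -0.008]
37.8 z -35.32 Fz -1.16 T [-0.026  0.073  0.059]
37.88 z -35.61 Fz -2.07 T [ 0.044  0.037 -0.016]
37.97 z -35.9 Fz -0.71 T [-0.008  0.028  0.034]
38.05 z -36.21 Fz -0.76 T [ 0.02   0.029 -0.027]
38.13 z -36.26 Fz 4.43 T [-0.229  0.292  0.002]
38.13 z -36.26 Fz 4.43 T [-0.229  0.292  0.002]
```

```bash
python3 -m jog '[{"linear":[0,0,0],"roll":0},{"linear":[0,0,0],"roll":0},{"linear":[0,0,0],"roll":0},{"linear":[0,0,0],"roll":0},{"linear":[0,0,0],"roll":0},{"linear":[0,0,0],"roll":0}]' 0.69; python3 -m jog '[{"linear":[0,0,-0.025],"roll":0},{"linear":[0,0,-0.05],"roll":0},{"linear":[0,0,-0.15],"roll":0},{"linear":[0,0,-0.3],"roll":0},{"linear":[0,0,-0.5],"roll":0},{"linear":[0,0,-0.6],"roll":0},{"linear":[0,0,-0.6],"roll":0},{"linear":[0,0,-0.6],"roll":0},{"linear":[0,0,-0.5],"roll":0},{"linear":[0,0,-0.3],"roll":0},{"linear":[0,0,0],"roll":0},{"linear":[0,0,0],"roll":0}]'
python3 - <<'E'
from rig import optics
import cv2,numpy as np
a=optics.get_image("side")[180:370,250:440,::-1];t=optics.get_image("top")[200:310,190:300,::-1]
cv2.imwrite("pics/s6.png",np.hstack([cv2.resize(a,(400,400),interpolation=2),cv2.resize(t,(400,400),interpolation=2)]))
E
```

```text
time_s: 38.63
position: [0.4625, 0.3008, -0.0365]
tool_rot: [[-0.963, -0.269, -0.0], [-0.269, 0.963, -0.0], [0.0, -0.0, -1.0]]
ft_force: [0.4, -0.2, -0.2]
grip_width: 0.0726
gripper_force: 0.0
time_s: 39.63
position: [0.4625, 0.3008, 0.1089]
tool_rot: [[-0.963, -0.269, 0.001], [-0.269, 0.963, 0.0], [-0.001, 0.0, -1.0]]
ft_force: [-0.5, -0.2, -0.2]
grip_width: 0.0721
gripper_force: 0.0
```

View pics/s6.png

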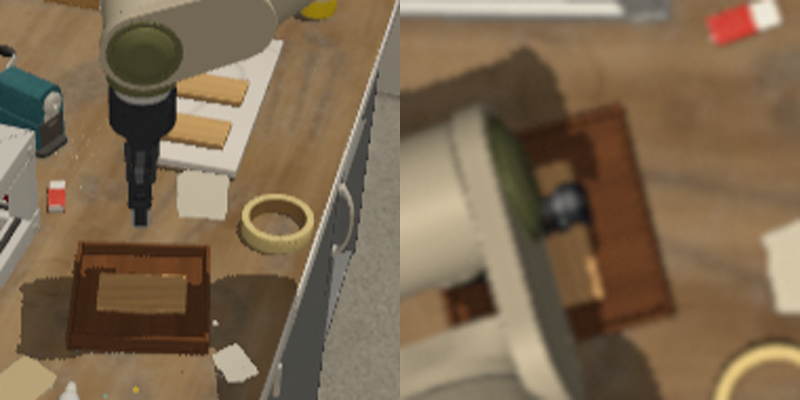

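The panel lies flat in the tray, at side crop about (98–187, 275–312), inside all four walls. The gripper is well clear, panels 1 and 2 are still on the plate, and the bystanders in view are untouched. Handing in.

```bash
python3 -c "
from rig import env
print(env.close_job())"
```

```text
the job is handed in; nothing more can be done
None
```

The right-hand panel (place_3) was the bowed one: it rocked near end first, then far end, and now lies flat in the tray with the two true panels left on the plate; job handed in at about 40 s, the one harder touch being a brief 10.9 N on the left panel at first contact.

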